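# Open the push-and-turn oxide jar

### The job

Take the push-and-turn cap off the square jar in the wooden block: press the cap down and turn it anticlockwise until its hidden inner lugs catch, turn on under light pressure until it comes up against its stop, and lift it off without straining the jar. Set the cap down gently, open side down, on the round plaster bat, well clear of its edge, and leave everything else where it is.

Things in the scene. Friction and masses are not known exactly. Their poses are not given: they have to be found in the camera images.
- cap_centre (a point): centre (half-way up, on the axis) of the jar's round black ribbed push-and-turn cap: 60 mm across, 37 mm high, about 70 g, so its top is 18.5 mm above this point and its skirt ends 18.5 mm below, 11 mm clear of the jar's shoulder. z runs up its axis. The skirt may be gripped anywhere round it.
- cap_top (a point): centre of the cap's flat top. The cap is a sprung shell over a hidden inner cap; unpressed it spins idly. Teeth every 45 degrees under its top catch the inner lugs only when pressed with 10 to 12 N: it sinks about 2 mm where they meet tip to tip, 5 to 6 mm where they fall between the lugs, 3 to 4 where they hang on a corner (turn back a little). Their phase is unseen; they catch within 45 degrees.
- neck (a point): centre of the mouth of the square white jar's neck at its rim, 128 mm above the bench, under the cap. The jar (74 mm square, shoulder 98 mm above the bench) is wedged in a 116 mm square, 35 mm high block screwed to the bench. Once caught, the inner cap turns at about 0.1 N m, is free 25 degrees on and meets a hard stop at 34, where it lifts off; 0.2 N m shows the stop, much more strains the jar.
- bat_top (a point): centre of the top face of the loose round plaster bat: a disc 170 mm across and 18 mm thick lying flat on the bench
- teapot: bystander: a clay teapot 100 mm across with a spout and a tall overhead loop handle, 128 mm high; origin at the centre of its underside
- bottle: bystander: a small round white bottle, 50 mm across, 88 mm high, with a plain 36 mm black screw cap; origin at the centre of its underside
- brush: bystander: a flat 46 mm brush lying down, 180 mm long; origin on its underside near the ferrule
There are look-alikes about, which are no part of the job. What is shaped like the part that bears cap_centre but turquoise is not meant. What is shaped like the part that bears neck but orange or red is not meant.

How it is judged:
By the outcome, as a careful person would: the job done as asked, in the order asked, and still so for the second after the job is handed in, with the robot touching nothing.
It also fails if it takes over 59 s, if anything falls off the work surface, if the arm or the gripper's body presses on something with over 40 N, if the wrist force passes 120 N, or if a joint passes its speed limit or range.

### The arm

A 6-joint arm with a two-finger parallel gripper is mounted at the origin on the work surface. World frame = base frame: x ahead of the robot, y to its left, z up, the work surface at z = 0. Lengths are in m, angles in degrees, forces in N, time in s.
With the tool pointing down it reaches from about 0.325 to 1 m from the base axis. Payload 5.1 kg.
Tool frame: the origin (TCP) lies between the finger pads; the fingertips stand 14 mm ahead of it and the grasp point (between the pads) lies 5 mm behind it (tip_reach is the distance from the TCP to the fingertips, in m); z points along the fingers, x is the direction in which the jaws open and shut, and the axes are right-handed (so a half turn about z gives the same grasp; the last joint's range is limited). The gripper opens to 85 mm and grips with 20 to 120 N. Pads are 22 mm wide; open, the fingers measure 114 mm over their backs; the gripper's body (76 mm by 85 mm) begins 54 mm behind the grasp point. The pads swing forward as they close: fully open they stand 13 mm farther back than shut.
Start: joints at [-70.222, 7.093, 94.555, -0, 78.352, -4.733], TCP at [0.27, -0.591, 0.245] pointing down, gripper open.
Joint ranges: [-149.61, 149.61], [-58.7, 133.49], [1.44, 155.28], [-77.14, 257.14], [18.33, 153.61], [-166.67, 166.67]. Speed limits (degrees/s): [147.25, 147.25, 180, 180, 180, 180].

### API

Orientations are given as a 3x3 rotation matrix whose columns are the frame's x, y, z axes.
In Python, from cell import * gives the robot as it stands. The module is installed in compiled form; this text tells all that it offers.
- The arm moves only by the shell command python3 -m handwheel 'ROWS' [OPENING] [FORCE]. ROWS is JSON, a list of rows, each an object of numbers: "x", "y", "z": the shift along the tool's x, y, z in cm; "rx", "ry", "rz": the turn, a rotation vector about the tool's x, y, z in rad. In form: [{"x": .., "y": .., "z": .., "rx": .., "ry": .., "rz": ..}, ...]. A call has exactly 5 rows; each row shifts and turns the pose as measured when the row begins, along the tool's axes as they then stand; what a row does not reach is not made up. A row lasts 1/12 s, in which the tool goes at most 41.7 mm and 7.16 degrees, less where a joint would pass 70% of its speed; a pose out of reach is approached as far as the arm can. A call with a gripper value outside its range is refused whole. OPENING is the opening in per cent of the stroke, from 0 (shut) to 100 (fully open), set as the call begins (- or left out, the last holds). The fingers move at their own pace and stop on an object; FORCE is the grip in N (left out, the last holds). Time passes only in rows, so rows that do not move let the fingers close, or fill a call up. It gives the time, the measured TCP pose, the force and the opening at its end, in the units of the state.
- state(): the state, without advancing time (a new reading comes with each control period).
- get_image(name): name is "side" or "top" or "wrist"; returns the picture (400x640x3 uint8, red, green, blue); there is no depth.
- get_calibration(name): a dict with "intrinsics" (3x3 intrinsics, pixels), "R" (3x3) and "t" (3): a world point X has camera coordinates R X + t. Camera axes: x right, y down, z forward; pixel columns grow to the right and rows downward; lengths in m; the calibration is good to about 2 mm. The wrist camera is an equidistant fisheye: a pixel r from the principal point sees the ray r / f radians off the axis. A picture is of the moment at which its call begins: read the wrist's pose just before it. get_calibration takes no time and is no camera call; for the wrist camera it gives the pose at the moment of the call.
- job_done(): hands the job in, once; it reports no verdict.
The state is a dict: "time_s": time; "joint_positions": joint angles; "dq": joint speeds; "tau": joint torques, N m; "tcp_pos": TCP position; "tool_rot": TCP orientation; "wrist_force": force on the tool from outside, world axes, zero at the start; "torque": the same for the moment, N m; "finger_gap": opening from 0.0 (shut) to 1.0 (fully open).
Only numpy, scipy, OpenCV 4.12 (cv2) and the standard library are available. Lean on these libraries where they do the work, as an engineer would, in place of code of your own. Each camera call takes 0.05 s, during which the arm holds its last target.

## Working session

There is one attempt and no reset: what is moved stays moved. The work goes in short steps, Python scripts to look and compute and a shell command to move; the robot and the scene stay as the last step left them, time stands still between calls to the robot, and variables do not carry over. Pictures are saved under pics/ and viewed, and the job is handed in when it is done.

```bash
mkdir -p pics
cat > h.py <<'E'
from cell import *
import numpy as np, cv2
def save(n,f):
    im=get_image(n); cv2.imwrite(f'pics/{f}.png',im[:,:,::-1]); np.save(f'pics/{f}.npy',im); return im
E
python3 - <<'E'
from h import *
s=state();print(s)
for n in('side','top','wrist'):
    c=get_calibration(n);print(n,c);save(n,n+'0')
E
```

```text
{'time_s': 0.0, 'joint_positions': array([-7.02195384e+01,  7.13137762e+00,  9.46354800e+01,  1.80677183e-03,
        7.83520416e+01, -4.73282953e+00]), 'dq': array([ 0.03533991, -0.08267008,  0.01437078, -0.09256875, -0.03182923,
        0.00035715]), 'tau': array([-1.85214139e-05, -4.23615968e+01, -3.65454519e+01, -6.57214400e-05,
        6.91589696e-03,  2.22716727e-05]), 'tcp_pos': array([ 0.26946509, -0.59086136,  0.2440625 ]), 'tool_rot': array([[ 4.14897801e-01, -9.09867771e-01, -6.73214255e-04],
       [-9.09865676e-01, -4.14898298e-01,  1.96318949e-03],
       [-2.06555829e-03, -2.01988458e-04, -9.99997846e-01]]), 'wrist_force': array([ 0.12554921, -0.1928125 ,  0.34757608]), 'torque': array([-0.00621252,  0.0027869 , -0.00382224]), 'finger_gap': 0.9972710818155859}
side {'intrinsics': array([[430.97917214,   0.        , 323.6183154 ],
       [  0.        , 430.97917214, 205.17434426],
       [  0.        ,   0.        ,   1.        ]]), 'R': array([[-0.91700802, -0.39827891,  0.02168423],
       [-0.27925648,  0.6022499 , -0.7478709 ],
       [ 0.28480188, -0.69185907, -0.6
[... 152 characters left out ...]
, 425.02381785, 201.1778067 ],
       [  0.        ,   0.        ,   1.        ]]), 'R': array([[ 0.02075365, -0.99972539, -0.01088262],
       [-0.98438629, -0.01852977, -0.17504367],
       [ 0.17479395,  0.0143455 , -0.98450052]]), 't': array([0.00512123, 0.48279798, 1.24074135])}
wrist {'intrinsics': array([[309.70691629,   0.        , 325.78581531],
       [  0.        , 309.70691629, 198.64882614],
       [  0.        ,   0.        ,   1.        ]]), 'R': array([[ 4.14055715e-01, -9.10251149e-01, -8.42668165e-04],
       [-8.71474133e-01, -3.96683784e-01,  2.88400435e-01],
       [-2.62851100e-01, -1.18679485e-01, -9.57509519e-01]]), 't': array([-0.64866843, -0.03708878,  0.37933248])}
```

View pics/side0.png

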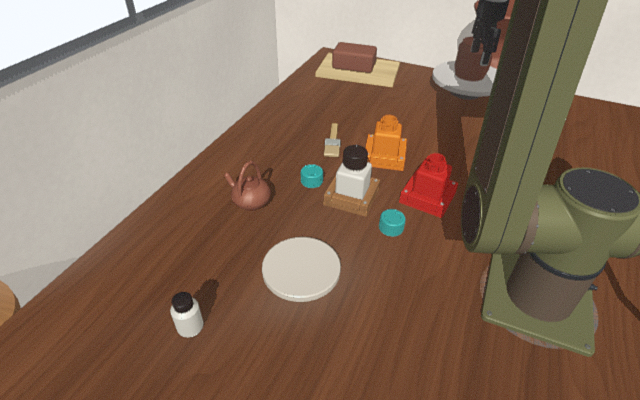

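View pics/top0.png

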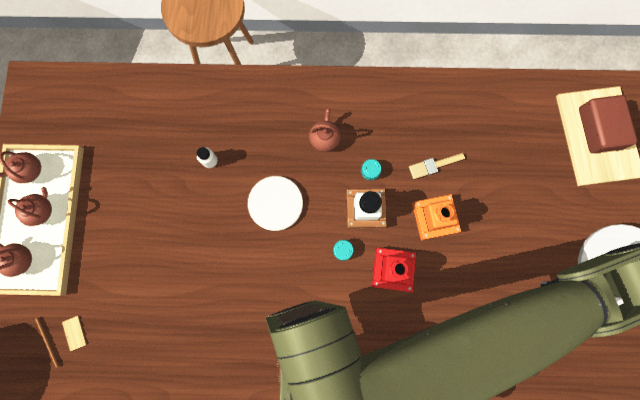

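View pics/wrist0.png

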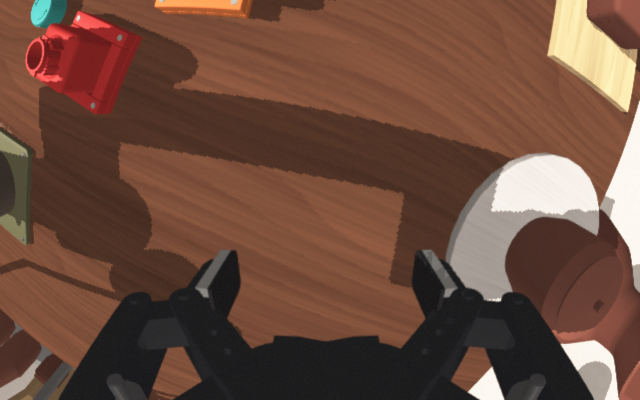

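The side view shows the white jar with the black cap in a wooden block at (355,158), and the top view shows it at (370,204). Other candidates:
- Orange jar, side (388,140): excluded by colour.
- Red jar, side (432,182): excluded by colour.
- Turquoise loose caps, side (312,176) and (392,222): excluded by colour.
- Small round bottle with a 36 mm cap, side (187,310): not square and has no block.

The bat is the white disc at top (275,203) and side (301,268). The other plate, at the upper right, has a pot on it.

```bash
cat >> h.py <<'E'
def proj(n,X):
    c=get_calibration(n);p=c['R']@np.asarray(X,float)+c['t'];q=c['intrinsics']@p;return q[:2]/q[2]
def ray(n,uv):
    c=get_calibration(n);d=c['R'].T@np.linalg.inv(c['intrinsics'])@np.array([uv[0],uv[1],1.]);return -c['R'].T@c['t'],d
def onz(n,uv,z):
    o,d=ray(n,uv);return o+d*(z-o[2])/d[2]
E
python3 - <<'E'
from h import *
for n,(cx,cy) in(('side',(355,158)),('top',(370,204))):
    im=np.load(f'pics/{n}0.npy'); w=30
    sub=im[cy-w:cy+w,cx-w:cx+w]
    m=(sub.max(2)<55).astype(np.uint8)
    k,l,st,ce=cv2.connectedComponentsWithStats(m)
    for i in range(1,k):
        if st[i,4]>40: print(n,'cap blob',st[i],ce[i]+[cx-w,cy-w])
    i=1+np.argmax(st[1:,4]); c=ce[i]+[cx-w,cy-w]
    print(onz(n,c,.1275),onz(n,c,.146))
    cv2.imwrite(f'pics/crop_{n}.png',cv2.resize(np.hstack([sub[:,:,::-1],cv2.merge([255*(l==i).astype(np.uint8)]*3)]),None,fx=6,fy=6,interpolation=0))
for n,(cx,cy) in(('side',(301,268)),('top',(275,203))):
    im=np.load(f'pics/{n}0.npy').astype(int)
    m=((im.min(2)>130)&(im.max(2)-im.min(2)<50)).astype(np.uint8)
    k,l,st,ce=cv2.connectedComponentsWithStats(m); i=l[cy,cx]
    cn,_=cv2.findContours((l==i).astype(np.uint8),0,1)
    pts=np.array([onz(n,p[0],.018)[:2] for p in cn[0]])
    print(n,'bat',st[i],ce[i],onz(n,ce[i],.018),cv2.minEnclosingCircle(pts.astype(np.float32)),onz(n,cv2.fitEllipse(cn[0])[0],.018))
E
```

```text
side cap blob [18 18 18 24 82] [348.2804878  158.97560976]
[ 0.47911921 -0.12587736  0.1275    ] [ 0.47078386 -0.10111217  0.146     ]
top cap blob [ 20  18  22  21 351] [370.12250712 201.86609687]
[ 0.46851652 -0.14337024  0.1275    ] [ 0.46521645 -0.14117837  0.146     ]
side bat [ 262  237   78   65 4019] [300.68872854 268.94550883] [0.47573029 0.14924522 0.018     ] ((0.4795590937137604, 0.14418470859527588), 0.09019223600625992) [0.47573703 0.14928633 0.018     ]
top bat [ 248  176   55   55 2359] [274.96311997 202.97541331] [0.47906807 0.13621569 0.018     ] ((0.4799494743347168, 0.1361197978258133), 0.08550206571817398) [0.47904971 0.13623755 0.018     ]
```

View crops.

View pics/crop_side.png

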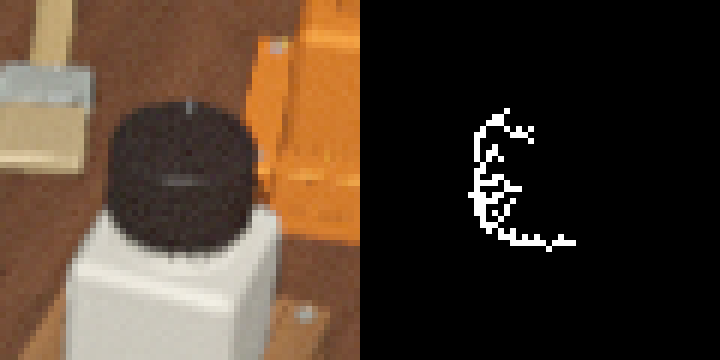

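View pics/crop_top.png

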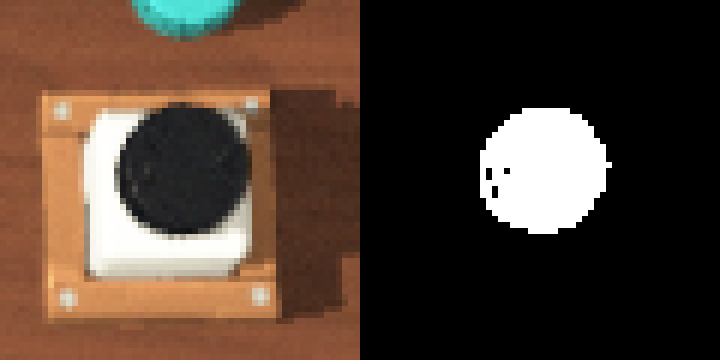

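Run:
```python
from h import *
from scipy.optimize import least_squares
obs={}
for n,(cx,cy),th in(('side',(355,158),80),('top',(370,204),70)):
    im=np.load(f'pics/{n}0.npy'); w=20
    sub=im[cy-w:cy+w,cx-w:cx+w].astype(int)
    m=((sub.max(2)<th)&(sub.max(2)-sub.min(2)<22)).astype(np.uint8)
    m=cv2.morphologyEx(m,cv2.MORPH_OPEN,np.ones((3,3)))
    m=cv2.morphologyEx(m,cv2.MORPH_CLOSE,np.ones((5,5)))
    k,l,st,ce=cv2.connectedComponentsWithStats(m); i=1+np.argmax(st[1:,4])
    x,y,ww,hh,_=st[i]; print(n,st[i]); obs[n]=np.array([x+cx-w,x+ww-1+cx-w,y+cy-w,y+hh-1+cy-w])
a=np.linspace(0,2*np.pi,72)
ring=np.array([[.03*np.cos(t),.03*np.sin(t),z] for t in a for z in(.109,.146)])
def bb(n,p):
    c=get_calibration(n);q=(ring+[p[0],p[1],0])@c['R'].T+c['t'];u=q@c['intrinsics'].T;u=u[:,:2]/u[:,2:]
    return np.array([u[:,0].min(),u[:,0].max(),u[:,1].min(),u[:,1].max()])
for ns in(['side'],['top'],['side','top']):
    r=least_squares(lambda p:np.concatenate([bb(n,p)-obs[n] for n in ns]),[.467,-.142]);print(ns,r.x,r.fun.round(2))
s=state();R=s['tool_rot'];d=np.array([r.x[0],r.x[1],.215])-s['tcp_pos'];print('tool cm',R.T@d*100)
```

```text
side [  8   7  24  25 493]
top [ 10   8  21  21 358]
['side'] [ 0.46909267 -0.14086639] [-1.35  1.32 -1.5   1.26]
['top'] [ 0.4677459  -0.14245464] [-1.49  1.44 -1.64  1.65]
['side', 'top'] [ 0.46861355 -0.14183688] [-1.03  1.64 -1.65  1.09 -1.7   1.21 -1.95  1.34]
tool cm [-32.60356659 -36.75346677   2.99207488]
```

```bash
python3 -m handwheel '[{"x":-2.6,"y":-2.95},{"x":-2.6,"y":-2.95},{"x":-2.6,"y":-2.95},{"x":-2.6,"y":-2.95},{"x":-2.6,"y":-2.95}]' 100 && python3 -m handwheel '[{"x":-2.6,"y":-2.95},{"x":-2.6,"y":-2.95},{"x":-2.6,"y":-2.95},{"x":-2.6,"y":-2.95},{"x":-2.6,"y":-2.95}]'
cat > w.py <<'E'
from h import *
import sys
t=np.array([float(a) for a in sys.argv[1:4]])
s=state();R=s['tool_rot'];print('tool cm',R.T@(t-s['tcp_pos'])*100,'yaw',np.degrees(np.arctan2(R[1,0],R[0,0])),'tilt',R[:2,2],s['joint_positions'].round(1))
E
python3 w.py .4684 -.1418 .215
```

```text
tool cm [-32.6157807  -36.7355658    2.99209255] yaw -65.49106975953754 tilt [-0.0005557   0.00157292] [-70.2   7.1  94.6   0.   78.4  -4.7]schema error: expected keys x, y, z, rx, ry, rz
```

```bash
python3 -m handwheel '[{"x":-2.6,"y":-2.95,"z":0,"rx":0,"ry":0,"rz":0},{"x":-2.6,"y":-2.95,"z":0,"rx":0,"ry":0,"rz":0},{"x":-2.6,"y":-2.95,"z":0,"rx":0,"ry":0,"rz":0},{"x":-2.6,"y":-2.95,"z":0,"rx":0,"ry":0,"rz":0},{"x":-2.6,"y":-2.95,"z":0,"rx":0,"ry":0,"rz":0}]' 100 && python3 -m handwheel '[{"x":-2.6,"y":-2.95,"z":0,"rx":0,"ry":0,"rz":0},{"x":-2.6,"y":-2.95,"z":0,"rx":0,"ry":0,"rz":0},{"x":-2.6,"y":-2.95,"z":0,"rx":0,"ry":0,"rz":0},{"x":-2.6,"y":-2.95,"z":0,"rx":0,"ry":0,"rz":0},{"x":-2.6,"y":-2.95,"z":0,"rx":0,"ry":0,"rz":0}]'; python3 w.py .4684 -.1418 .215
```

```text
time_s: 0.57
tcp_pos: [0.3484, -0.4108, 0.2404]
tool_rot: [[0.404, -0.915, -0.004], [-0.915, -0.404, 0.004], [-0.005, 0.002, -1.0]]
wrist_force: [1.2, -0.4, 0.3]
finger_gap: 0.997
time_s: 0.98
tcp_pos: [0.4319, -0.2227, 0.2394]
tool_rot: [[0.401, -0.916, -0.004], [-0.916, -0.401, 0.006], [-0.007, 0.001, -1.0]]
wrist_force: [0.4, -0.5, -0.2]
finger_gap: 1.0
tool cm [-5.92373352 -6.5943957   2.46664359] yaw -66.33915320745596 tilt [-0.00403051  0.00550425] [-3.370e+01 -1.390e+01  1.152e+02  1.000e-01  7.910e+01  3.260e+01]
```

```bash
python3 -m handwheel '[{"x":-2.2,"y":-2.4,"z":0.6,"rx":0,"ry":0.003,"rz":0},{"x":-2.2,"y":-2.4,"z":0.6,"rx":0,"ry":0.004,"rz":0},{"x":-1.3,"y":-1.5,"z":0.6,"rx":0,"ry":0,"rz":0},{"x":-0.2,"y":-0.3,"z":0.6,"rx":0,"ry":0,"rz":0},{"x":0,"y":0,"z":0,"rx":0,"ry":0,"rz":0}]'; python3 w.py .4684 -.1418 .215
python3 - <<'E'
from h import *
c=get_calibration('wrist');im=save('wrist','w1')
X=np.array([.4684,-.1418,.146]);p=c['R']@X+c['t'];print(p)
E
```

```text
time_s: 1.4
tcp_pos: [0.4708, -0.131, 0.2144]
tool_rot: [[0.41, -0.912, 0.001], [-0.912, -0.41, -0.0], [0.0, -0.0, -1.0]]
wrist_force: [0.1, -0.3, -0.4]
finger_gap: 1.006
tool cm [ 0.88829533  0.66497864 -0.06055992] yaw -65.76936975510671 tilt [ 0.00061024 -0.00019735] [-21.8 -12.7 116.6   0.   76.   43.9]
[0.00938652 0.01958551 0.21227917]
```

View pics/w1.png

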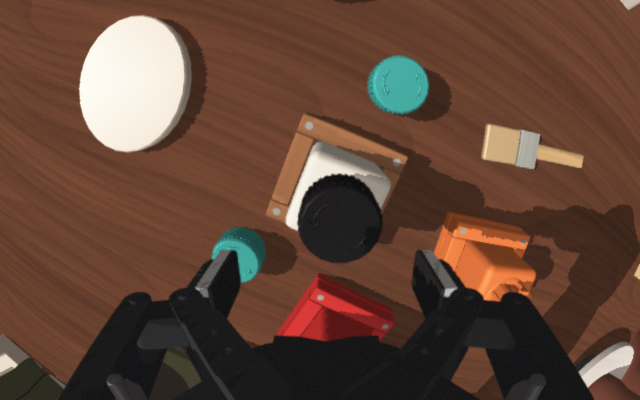

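```bash
cat > cap.py <<'E'
from h import *
import sys
from scipy.optimize import least_squares
zb,zt=.109,.146
def fish(c,X):
    q=X@c['R'].T+c['t'];r=np.hypot(q[:,0],q[:,1]);th=np.arctan2(r,q[:,2]);K=c['intrinsics']
    return np.c_[K[0,0]*th*q[:,0]/r+K[0,2],K[1,1]*th*q[:,1]/r+K[1,2]]
def go(im,c,g=(.4684,-.1418)):
    u0=fish(c,np.array([[g[0],g[1],.13]]))[0].round().astype(int)
    m=((im.max(2).astype(int)<75)&(im.max(2).astype(int)-im.min(2)<25)).astype(np.uint8)
    w=70;x0,y0=u0[0]-w,max(u0[1]-w,0);sub=m[y0:u0[1]+w,x0:u0[0]+w]
    sub=cv2.morphologyEx(cv2.morphologyEx(sub,cv2.MORPH_OPEN,np.ones((5,5))),cv2.MORPH_CLOSE,np.ones((5,5)))
    k,l,st,ce=cv2.connectedComponentsWithStats(sub);i=l[u0[1]-y0,u0[0]-x0];s=st[i];print(s[:4]+[x0,y0,0,0])
    ob=np.array([s[0]+x0-.5,s[0]+s[2]+x0-.5,s[1]+y0-.5,s[1]+s[3]+y0-.5])
    a=np.linspace(0,2*np.pi,90);ring=np.array([[.03*np.cos(t),.03*np.sin(t),z] for t in a for z in(zb,zt)])
    def f(p):
        u=fish(c,ring+[p[0],p[1],0]);return np.array([u[:,0].min(),u[:,0].max(),u[:,1].min(),u[:,1].max()])-ob
    r=least_squares(f,g);print('cap',r.x,r.fun.round(2))
if __name__=='__main__':
    c=get_calibration('wrist');im=save('wrist',sys.argv[1]);go(im,c)
E
python3 -c "
from cap import *
go(np.load('pics/w1.npy'),get_calibration('wrist'))"
```

```text
[298 175  84  88]
cap [ 0.46877149 -0.14253889] [-1.21  1.25 -1.88  2.12]
```

```bash
python3 w.py .4687 -.1423 .17; python3 -m handwheel '[{"x":0.5,"y":0.35,"z":0,"rx":0,"ry":0,"rz":0},{"x":0.4,"y":0.3,"z":0,"rx":0,"ry":0,"rz":0},{"x":0.0,"y":0.0,"z":0.5,"rx":0,"ry":0,"rz":0},{"x":0,"y":0,"z":1,"rx":0,"ry":0,"rz":0},{"x":0,"y":0,"z":0,"rx":0,"ry":0,"rz":0}]';python3 w.py .4687 -.1423 .17; python3 cap.py w2
```

```text
tool cm [0.887868   0.63854886 4.49172979] yaw -65.81931169183044 tilt [ 0.00111146 -0.00031395] [-21.9 -12.7 116.6   0.   76.1  43.9]
time_s: 1.87
tcp_pos: [0.4675, -0.1487, 0.2]
tool_rot: [[0.403, -0.915, 0.003], [-0.915, -0.403, -0.003], [0.003, -0.001, -1.0]]
wrist_force: [0.3, -0.3, -0.3]
finger_gap: 1.0
tool cm [-0.55157887 -0.36695355  3.00097563] yaw -66.22553505299393 tilt [ 0.00255684 -0.00269248] [-2.390e+01 -1.180e+01  1.173e+02 -1.000e-01  7.430e+01  4.240e+01]
[274 165  90  95]
cap [ 0.4692822  -0.14245707] [-2.16  2.13 -1.87  2.21]
```

```bash
python3 -m handwheel '[{"x":-0.3,"y":-0.25,"z":0.5,"rx":0,"ry":0,"rz":0},{"x":0,"y":0,"z":0.7,"rx":0,"ry":0,"rz":0},{"x":0.0,"y":0.0,"z":0.5,"rx":0,"ry":0,"rz":0},{"x":0,"y":0,"z":0,"rx":0,"ry":0,"rz":0},{"x":0,"y":0,"z":0,"rx":0,"ry":0,"rz":0}]';python3 w.py .469 -.1425 .17
```

```text
time_s: 2.33
tcp_pos: [0.4689, -0.1452, 0.1817]
tool_rot: [[0.402, -0.916, 0.003], [-0.916, -0.402, -0.003], [0.004, -0.002, -1.0]]
wrist_force: [0.1, 0.3, 0.8]
finger_gap: 1.004
tool cm [-0.24627717 -0.11969614  1.17339214] yaw -66.27818038264402 tilt [ 0.00304352 -0.0028521 ] [-2.340e+01 -1.090e+01  1.183e+02 -1.000e-01  7.230e+01  4.290e+01]
```

```bash
python3 -m handwheel '[{"x":-0.25,"y":-0.12,"z":0.5,"rx":-0.002,"ry":-0.004,"rz":0},{"x":0,"y":0,"z":0.7,"rx":0,"ry":0,"rz":0},{"x":0.0,"y":0.0,"z":0.5,"rx":0,"ry":0,"rz":0},{"x":0,"y":0,"z":0.2,"rx":0,"ry":0,"rz":0},{"x":0,"y":0,"z":0,"rx":0,"ry":0,"rz":0}]' ; python3 w.py .469 -.1425 .124; python3 cap.py w3
```

```text
time_s: 2.75
tcp_pos: [0.4691, -0.1417, 0.1608]
tool_rot: [[0.403, -0.915, -0.001], [-0.915, -0.403, 0.0], [-0.001, 0.0, -1.0]]
wrist_force: [-1.2, -0.3, -0.8]
finger_gap: 1.002
tool cm [0.07384612 0.04478865 3.6754638 ] yaw -66.22028696906042 tilt [-0.00065295  0.00033156] [-23.1  -9.6 119.3   0.   70.3  43.1]
[273 184 111 115]
cap [ 0.46901195 -0.14238226] [-1.76  1.77 -2.16  2.8 ]
```

View pics/w3.png

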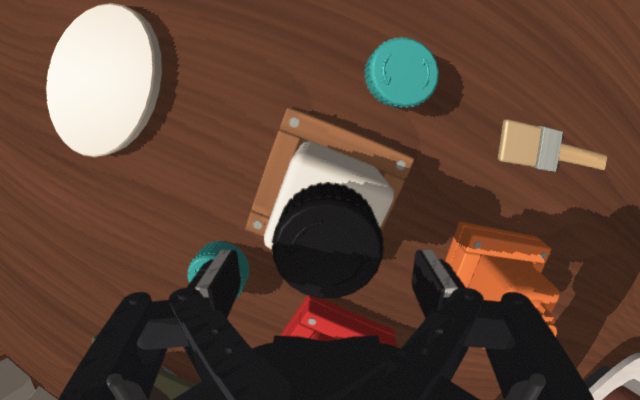

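```bash
python3 -m handwheel '[{"x":0.06,"y":0.04,"z":0.7,"rx":0,"ry":0,"rz":0},{"x":0,"y":0,"z":0.8,"rx":0,"ry":0,"rz":0},{"x":0.0,"y":0.0,"z":0.7,"rx":0,"ry":0,"rz":0},{"x":0,"y":0,"z":0.4,"rx":0,"ry":0,"rz":0},{"x":0,"y":0,"z":0.1,"rx":0,"ry":0,"rz":0}]' ; python3 w.py .469 -.1424 .124
```

```text
time_s: 3.22
tcp_pos: [0.4694, -0.1428, 0.1318]
tool_rot: [[0.403, -0.915, 0.001], [-0.915, -0.403, -0.0], [0.001, -0.001, -1.0]]
wrist_force: [-0.4, 0.8, 0.1]
finger_gap: 1.0
tool cm [-0.05151942  0.02322027  0.78471994] yaw -66.23604937810698 tilt [ 0.00082017 -0.00034438] [-23.2  -7.7 120.6   0.   67.   43. ]
```

```bash
python3 -m handwheel '[{"x":-0.05,"y":0.02,"z":0.4,"rx":0,"ry":0,"rz":0},{"x":0,"y":0,"z":0.3,"rx":0,"ry":0,"rz":0},{"x":0.0,"y":0.0,"z":0.1,"rx":0,"ry":0,"rz":0},{"x":0,"y":0,"z":0,"rx":0,"ry":0,"rz":0},{"x":0,"y":0,"z":0,"rx":0,"ry":0,"rz":0}]' ; python3 w.py .469 -.1424 .124; python3 -m handwheel '[{"x":0,"y":0,"z":0,"rx":0,"ry":0,"rz":0},{"x":0,"y":0,"z":0,"rx":0,"ry":0,"rz":0},{"x":0.0,"y":0.0,"z":0,"rx":0,"ry":0,"rz":0},{"x":0,"y":0,"z":0,"rx":0,"ry":0,"rz":0},{"x":0,"y":0,"z":0,"rx":0,"ry":0,"rz":0}]' 60 30
python3 w.py .469 -.1424 .124;python3 -c "
from h import *
s=state();print(s['torque'],s['wrist_force'])"
```

```text
time_s: 3.63
tcp_pos: [0.4686, -0.1422, 0.1221]
tool_rot: [[0.403, -0.915, -0.001], [-0.915, -0.403, 0.0], [-0.0, 0.0, -1.0]]
wrist_force: [0.1, -0.5, -0.9]
finger_gap: 0.994
tool cm [ 0.0302693  -0.03018638 -0.18945061] yaw -66.23758152382077 tilt [-0.00057701  0.00021945] [-23.2  -7.1 121.1  -0.   66.   43.1]
time_s: 4.05
tcp_pos: [0.469, -0.1425, 0.1231]
tool_rot: [[0.403, -0.915, 0.001], [-0.915, -0.403, -0.0], [0.001, -0.0, -1.0]]
wrist_force: [0.2, -0.3, -0.2]
finger_gap: 0.696
tool cm [-0.00492061 -0.0025505  -0.09483857] yaw -66.23474198478416 tilt [ 0.00061372 -0.00047902] [-23.2  -7.1 121.1  -0.   66.   43.1]
[-0.06327443 -0.01066563 -0.02909654] [ 0.1591493  -0.30529866 -0.24568891]
```

```bash
cat > s.py <<'E'
from h import *
for k in range(1):
    s=state();print('t',s['time_s'],'p',s['tcp_pos'].round(5),'F',s['wrist_force'].round(2),'T',s['torque'].round(3),'yaw',np.degrees(np.arctan2(s['tool_rot'][1,0],s['tool_rot'][0,0])).round(2),'gap',s['finger_gap'].round(3),'tilt',s['tool_rot'][2,:2].round(4))
E
python3 -m handwheel '[{"x":0,"y":0,"z":0.05,"rx":0,"ry":0,"rz":0},{"x":0,"y":0,"z":0.05,"rx":0,"ry":0,"rz":0},{"x":0.0,"y":0.0,"z":0,"rx":0,"ry":0,"rz":0},{"x":0,"y":0,"z":0,"rx":0,"ry":0,"rz":0},{"x":0,"y":0,"z":0,"rx":0,"ry":0,"rz":0}]' 60 45 >/dev/null;python3 s.py;python3 -m handwheel '[{"x":0,"y":0,"z":0.05,"rx":0,"ry":0,"rz":0},{"x":0,"y":0,"z":0.05,"rx":0,"ry":0,"rz":0},{"x":0.0,"y":0.0,"z":0.05,"rx":0,"ry":0,"rz":0},{"x":0,"y":0,"z":0,"rx":0,"ry":0,"rz":0},{"x":0,"y":0,"z":0,"rx":0,"ry":0,"rz":0}]' >/dev/null;python3 s.py
```

```text
Traceback (most recent call last):
  File "s.py", line 3, in <module>
    s=state();print('t',s['time_s'],'p',s['tcp_pos'].round(5),'F',s['wrist_force'].round(2),'T',s['torque'].round(3),'yaw',np.degrees(np.arctan2(s['tool_rot'][1,0],s['tool_rot'][0,0])).round(2),'gap',s['finger_gap'].round(3),'tilt',s['tool_rot'][2,:2].round(4))
                                                                                                                                                                                                        ^^^^^^^^^^^^^^^^^^^^^
AttributeError: 'float' object has no attribute 'round'
Traceback (most recent call last):
  File "s.py", line 3, in <module>
    s=state();print('t',s['time_s'],'p',s['tcp_pos'].round(5),'F',s['wrist_force'].round(2),'T',s['torque'].round(3),'yaw',np.degrees(np.arctan2(s['tool_rot'][1,0],s['tool_rot'][0,0])).round(2),'gap',s['finger_gap'].round(3),'tilt',s['tool_rot'][2,:2].round(4))
                                                                                                                                                                                                        ^^^^^^^^^^^^^^^^^^^^^
AttributeError: 'float' object has no attribute 'round'
```

```bash
sed -i "s/s\['finger_gap'\].round(3)/round(s['finger_gap'],3)/" s.py; python3 s.py
```

```text
t 4.8833 p [ 0.46907 -0.14249  0.12243] F [-2.87  1.2   3.17] T [ 0.113  0.35  -0.036] yaw -66.22 gap 0.692 tilt [0.0003 0.0002]
```

```bash
python3 -m handwheel '[{"x":0,"y":0,"z":0.1,"rx":0,"ry":0,"rz":0},{"x":0,"y":0,"z":0.1,"rx":0,"ry":0,"rz":0},{"x":0.0,"y":0.0,"z":0.05,"rx":0,"ry":0,"rz":0},{"x":0,"y":0,"z":0.05,"rx":0,"ry":0,"rz":0},{"x":0,"y":0,"z":0.05,"rx":0,"ry":0,"rz":0}]' >/dev/null;python3 s.py
```

```text
t 5.3 p [ 0.46916 -0.1425   0.12047] F [-4.6   1.85  6.44] T [ 0.218  0.605 -0.013] yaw -66.22 gap 0.692 tilt [-0.0002  0.0008]
```

```bash
python3 -m handwheel '[{"x":-0.04,"y":0.04,"z":0.06,"rx":0,"ry":0,"rz":0},{"x":-0.02,"y":0.02,"z":0.05,"rx":0,"ry":0,"rz":0},{"x":0.0,"y":0.0,"z":0.05,"rx":0,"ry":0,"rz":0},{"x":0,"y":0,"z":0.05,"rx":0,"ry":0,"rz":0},{"x":0,"y":0,"z":0.05,"rx":0,"ry":0,"rz":0}]' >/dev/null;python3 s.py
```

```text
t 5.7167 p [ 0.46917 -0.1425   0.12043] F [-4.15  1.61  6.96] T [ 0.21   0.618 -0.028] yaw -66.22 gap 0.692 tilt [ 0.0007 -0.0001]
```

```bash
python3 -m handwheel '[{"x":-0.02,"y":0.025,"z":0.08,"rx":0,"ry":0,"rz":0},{"x":-0.02,"y":0.025,"z":0.08,"rx":0,"ry":0,"rz":0},{"x":-0.02,"y":0.025,"z":0.08,"rx":0,"ry":0,"rz":0},{"x":-0.02,"y":0.025,"z":0.08,"rx":0,"ry":0,"rz":0},{"x":-0.02,"y":0.025,"z":0.08,"rx":0,"ry":0,"rz":0}]' >/dev/null;python3 s.py
```

```text
t 6.1333 p [ 0.46917 -0.14251  0.12032] F [-3.15  1.77  7.59] T [0.243 0.57  0.042] yaw -66.22 gap 0.697 tilt [ 0.0024 -0.0023]
```

```bash
python3 -m handwheel '[{"x":-0.05,"y":0.06,"z":0.12,"rx":0,"ry":0,"rz":0},{"x":-0.05,"y":0.06,"z":0.12,"rx":0,"ry":0,"rz":0},{"x":-0.05,"y":0.06,"z":0.12,"rx":0,"ry":0,"rz":0},{"x":-0.05,"y":0.06,"z":0.12,"rx":0,"ry":0,"rz":0},{"x":-0.05,"y":0.06,"z":0.12,"rx":0,"ry":0,"rz":0}]' >/dev/null;python3 s.py
```

```text
t 6.55 p [ 0.46919 -0.14251  0.1203 ] F [-2.81  2.38  8.91] T [0.224 0.558 0.004] yaw -66.23 gap 0.694 tilt [ 0.008  -0.0091]
```

```bash
python3 -m handwheel '[{"x":0,"y":0,"z":0.12,"rx":-0.005,"ry":-0.004,"rz":0},{"x":0,"y":0,"z":0.12,"rx":-0.004,"ry":-0.004,"rz":0},{"x":0,"y":0,"z":0.12,"rx":0,"ry":0,"rz":-0.03},{"x":0,"y":0,"z":0.12,"rx":0,"ry":0,"rz":-0.03},{"x":0,"y":0,"z":0.12,"rx":0,"ry":0,"rz":-0.03}]' >/dev/null;python3 s.py
```

```text
t 6.9667 p [ 0.47003 -0.14281  0.12011] F [-4.51  3.11  9.88] T [ 0.292  0.823 -0.114] yaw -60.9 gap 0.693 tilt [-0.0006  0.0006]
```

```bash
python3 -m handwheel '[{"x":-0.04,"y":0.04,"z":0.12,"rx":0,"ry":0,"rz":-0.03},{"x":-0.04,"y":0.04,"z":0.12,"rx":0,"ry":0,"rz":-0.03},{"x":-0.03,"y":0.03,"z":0.12,"rx":0,"ry":0,"rz":-0.03},{"x":-0.03,"y":0.03,"z":0.12,"rx":0,"ry":0,"rz":-0.03},{"x":-0.03,"y":0.03,"z":0.12,"rx":0,"ry":0,"rz":-0.03}]' >/dev/null;python3 s.py
```

```text
t 7.3833 p [ 0.47006 -0.14288  0.12116] F [-3.68  1.22  9.32] T [ 0.348  0.665 -0.016] yaw -51.91 gap 0.693 tilt [ 0.0022 -0.0021]
```

```bash
python3 -m handwheel '[{"x":-0.04,"y":0.03,"z":0.12,"rx":-0.002,"ry":-0.002,"rz":-0.03},{"x":-0.04,"y":0.03,"z":0.12,"rx":0,"ry":0,"rz":-0.03},{"x":-0.03,"y":0.03,"z":0.12,"rx":0,"ry":0,"rz":-0.03},{"x":-0.03,"y":0.03,"z":0.12,"rx":0,"ry":0,"rz":-0.03},{"x":-0.03,"y":0.03,"z":0.12,"rx":0,"ry":0,"rz":-0.03}]' >/dev/null;python3 s.py
```

```text
t 7.8 p [ 0.47009 -0.14292  0.12111] F [-3.69  2.57  9.26] T [0.357 0.744 0.011] yaw -42.91 gap 0.692 tilt [ 0.0033 -0.0026]
```

```bash
python3 -m handwheel '[{"x":-0.04,"y":0.02,"z":0.15,"rx":-0.002,"ry":-0.002,"rz":-0.03},{"x":-0.04,"y":0.02,"z":0.15,"rx":0,"ry":0,"rz":-0.03},{"x":-0.04,"y":0.02,"z":0.15,"rx":0,"ry":0,"rz":-0.03},{"x":-0.04,"y":0.02,"z":0.15,"rx":0,"ry":0,"rz":0},{"x":-0.04,"y":0.02,"z":0.15,"rx":0,"ry":0,"rz":0}]' >/dev/null;python3 s.py
```

```text
t 8.2167 p [ 0.47012 -0.14293  0.12006] F [-5.42  2.22 11.72] T [0.395 0.911 0.063] yaw -37.41 gap 0.693 tilt [ 0.0044 -0.0019]
```

```bash
python3 -m handwheel '[{"x":-0.04,"y":0.02,"z":0.14,"rx":-0.002,"ry":-0.004,"rz":-0.03},{"x":-0.04,"y":0.02,"z":0.14,"rx":0,"ry":0,"rz":-0.03},{"x":-0.04,"y":0.02,"z":0.14,"rx":0,"ry":0,"rz":-0.03},{"x":-0.04,"y":0.02,"z":0.14,"rx":0,"ry":0,"rz":0},{"x":-0.04,"y":0.02,"z":0.14,"rx":0,"ry":0,"rz":0}]' >/dev/null;python3 s.py
```

```text
t 8.6333 p [ 0.47015 -0.14296  0.11859] F [-3.11  2.63  8.63] T [0.348 0.64  0.04 ] yaw -31.96 gap 0.695 tilt [ 0.004  -0.0015]
```

```bash
python3 -m handwheel '[{"x":-0.03,"y":0.01,"z":0.14,"rx":-0.002,"ry":-0.004,"rz":0},{"x":-0.03,"y":0.01,"z":0.14,"rx":0,"ry":0,"rz":0},{"x":-0.03,"y":0.01,"z":0.14,"rx":0,"ry":0,"rz":0},{"x":-0.03,"y":0.01,"z":0.14,"rx":0,"ry":0,"rz":0},{"x":-0.03,"y":0.01,"z":0.14,"rx":0,"ry":0,"rz":0}]' >/dev/null;python3 s.py; python3 -c "
from h import *
save('side','s1')
im=np.load('pics/s1.npy')[130:200,320:400,::-1];cv2.imwrite('pics/s1c.png',cv2.resize(im,None,fx=8,fy=8,interpolation=2))"
```

```text
t 9.05 p [ 0.47019 -0.14298  0.11764] F [-5.2   2.23 10.63] T [0.395 1.005 0.003] yaw -31.94 gap 0.694 tilt [0.0013 0.0001]
```

View pics/s1c.png

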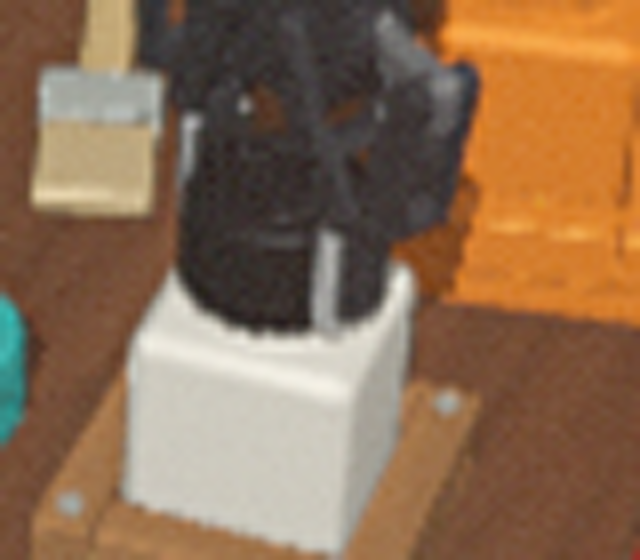

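Sunk 5.5 mm, so the teeth are now between the lugs. I'll turn on under light pressure and watch the torque.

```bash
python3 -m handwheel '[{"x":-0.03,"y":0.0,"z":0.1,"rx":0,"ry":0,"rz":-0.03},{"x":-0.03,"y":0.0,"z":0.1,"rx":0,"ry":0,"rz":-0.03},{"x":-0.03,"y":0.0,"z":0.1,"rx":0,"ry":0,"rz":-0.03},{"x":-0.03,"y":0.0,"z":0.1,"rx":0,"ry":0,"rz":-0.03},{"x":-0.03,"y":0.0,"z":0.1,"rx":0,"ry":0,"rz":-0.03}]' >/dev/null;python3 s.py
```

```text
t 9.5167 p [ 0.47022 -0.14297  0.11771] F [-4.7   2.39  9.16] T [0.258 0.742 0.018] yaw -22.96 gap 0.692 tilt [0.0033 0.0009]
```

```bash
python3 -m handwheel '[{"x":-0.03,"y":-0.01,"z":0.1,"rx":0,"ry":-0.003,"rz":-0.03},{"x":-0.03,"y":-0.01,"z":0.1,"rx":0,"ry":0,"rz":-0.03},{"x":-0.03,"y":-0.01,"z":0.1,"rx":0,"ry":0,"rz":-0.03},{"x":-0.03,"y":-0.01,"z":0.1,"rx":0,"ry":0,"rz":-0.02},{"x":-0.03,"y":-0.01,"z":0.1,"rx":0,"ry":0,"rz":-0.02}]' >/dev/null;python3 s.py
```

```text
t 9.9333 p [ 0.47032 -0.14281  0.1177 ] F [-4.74  1.07  9.01] T [ 0.308  0.742 -0.171] yaw -15.21 gap 0.694 tilt [0.0021 0.0014]
```

```bash
python3 -m handwheel '[{"x":-0.02,"y":-0.01,"z":0.08,"rx":0,"ry":-0.002,"rz":-0.02},{"x":-0.02,"y":-0.01,"z":0.08,"rx":0,"ry":0,"rz":-0.02},{"x":-0.02,"y":-0.01,"z":0.08,"rx":0,"ry":0,"rz":-0.02},{"x":-0.02,"y":-0.01,"z":0.08,"rx":0,"ry":0,"rz":-0.02},{"x":-0.02,"y":-0.01,"z":0.08,"rx":0,"ry":0,"rz":-0.02}]' >/dev/null;python3 s.py
```

```text
t 10.35 p [ 0.47038 -0.1427   0.11778] F [-3.78  1.4   7.96] T [ 0.26   0.682 -0.108] yaw -9.32 gap 0.694 tilt [0.001  0.0016]
```

Caught: it is turning at about 0.1 N m. I'll carry on.

```bash
python3 -m handwheel '[{"x":-0.02,"y":-0.02,"z":0.08,"rx":0,"ry":-0.002,"rz":-0.02},{"x":-0.02,"y":-0.02,"z":0.08,"rx":0,"ry":0,"rz":-0.02},{"x":-0.02,"y":-0.02,"z":0.08,"rx":0,"ry":0,"rz":-0.02},{"x":-0.02,"y":-0.02,"z":0.08,"rx":0,"ry":0,"rz":-0.02},{"x":-0.02,"y":-0.02,"z":0.08,"rx":0,"ry":0,"rz":-0.02}]' >/dev/null;python3 s.py; python3 -m handwheel '[{"x":-0.02,"y":-0.02,"z":0.08,"rx":0,"ry":-0.002,"rz":-0.02},{"x":-0.02,"y":-0.02,"z":0.08,"rx":0,"ry":0,"rz":-0.02},{"x":-0.02,"y":-0.02,"z":0.08,"rx":0,"ry":0,"rz":-0.02},{"x":-0.02,"y":-0.02,"z":0.08,"rx":0,"ry":0,"rz":-0.02},{"x":-0.02,"y":-0.02,"z":0.08,"rx":0,"ry":0,"rz":-0.02}]' >/dev/null;python3 s.py
```

```text
t 10.7667 p [ 0.47036 -0.14265  0.11778] F [-5.    1.1   8.17] T [ 0.189  0.669 -0.131] yaw -3.43 gap 0.693 tilt [-0.0002  0.003 ]
t 11.1833 p [ 0.47049 -0.14276  0.1178 ] F [-4.45  0.38  8.24] T [ 0.229  0.569 -0.176] yaw 2.46 gap 0.692 tilt [-0.0009  0.0044]
```

```bash
python3 -m handwheel '[{"x":-0.02,"y":-0.02,"z":0.08,"rx":0.004,"ry":0,"rz":-0.02},{"x":-0.02,"y":-0.02,"z":0.08,"rx":0,"ry":0,"rz":-0.02},{"x":-0.02,"y":-0.02,"z":0.08,"rx":0,"ry":0,"rz":-0.02},{"x":-0.02,"y":-0.02,"z":0.08,"rx":0,"ry":0,"rz":-0.02},{"x":-0.02,"y":-0.02,"z":0.08,"rx":0,"ry":0,"rz":-0.02}]' >/dev/null;python3 s.py
```

```text
t 11.6 p [ 0.47067 -0.14297  0.1178 ] F [-4.19  0.61  6.87] T [ 0.203  0.61  -0.181] yaw 8.36 gap 0.695 tilt [0.001  0.0022]
```

```bash
python3 -m handwheel '[{"x":-0.02,"y":-0.02,"z":0.07,"rx":0.002,"ry":0,"rz":-0.015},{"x":-0.02,"y":-0.02,"z":0.07,"rx":0,"ry":0,"rz":-0.015},{"x":-0.02,"y":-0.02,"z":0.07,"rx":0,"ry":0,"rz":-0.015},{"x":-0.02,"y":-0.02,"z":0.07,"rx":0,"ry":0,"rz":-0.015},{"x":-0.02,"y":-0.02,"z":0.07,"rx":0,"ry":0,"rz":-0.015}]' >/dev/null;python3 s.py
```

```text
t 12.0167 p [ 0.47063 -0.14303  0.11778] F [-4.35  1.28  7.73] T [ 0.217  0.696 -0.319] yaw 12.7 gap 0.696 tilt [0.0027 0.0015]
```

```bash
python3 -m handwheel '[{"x":-0.02,"y":-0.02,"z":0.06,"rx":0.0,"ry":0,"rz":0.0},{"x":-0.02,"y":-0.02,"z":0.06,"rx":0,"ry":0,"rz":0},{"x":-0.02,"y":-0.02,"z":0.06,"rx":0,"ry":0,"rz":0},{"x":-0.02,"y":-0.02,"z":0.06,"rx":0,"ry":0,"rz":0},{"x":-0.02,"y":-0.02,"z":0.06,"rx":0,"ry":0,"rz":0}]' >/dev/null;python3 s.py
```

```text
t 12.4333 p [ 0.47061 -0.14302  0.11782] F [-3.5   1.48  6.62] T [ 0.146  0.6   -0.207] yaw 12.46 gap 0.695 tilt [0.0049 0.0024]
```

```bash
python3 -m handwheel '[{"x":-0.01,"y":-0.01,"z":0.06,"rx":0.0,"ry":-0.003,"rz":-0.006},{"x":-0.01,"y":-0.01,"z":0.06,"rx":0,"ry":0,"rz":-0.006},{"x":-0.01,"y":-0.01,"z":0.06,"rx":0,"ry":0,"rz":-0.006},{"x":0,"y":0,"z":0.06,"rx":0,"ry":0,"rz":0},{"x":0,"y":0,"z":0.06,"rx":0,"ry":0,"rz":0}]' >/dev/null;python3 s.py
```

```text
t 12.85 p [ 0.47064 -0.14303  0.11779] F [-4.91  1.2   8.  ] T [ 0.305  0.673 -0.3  ] yaw 13.21 gap 0.695 tilt [0.0019 0.0012]
```

At about 0.3 N m it springs back and no longer turns freely, so this is the stop. I'll relax the torque a little, then lift gently while watching the force.

```bash
python3 -m handwheel '[{"x":0,"y":0,"z":0.03,"rx":0.0,"ry":-0.002,"rz":0.008},{"x":0,"y":0,"z":0.0,"rx":0,"ry":0,"rz":0.004},{"x":0,"y":0,"z":-0.05,"rx":0,"ry":0,"rz":0},{"x":0,"y":0,"z":-0.1,"rx":0,"ry":0,"rz":0},{"x":0,"y":0,"z":-0.1,"rx":0,"ry":0,"rz":0}]' >/dev/null;python3 s.py
```

```text
t 13.2667 p [ 0.46982 -0.14285  0.11874] F [-1.53  0.2  -1.26] T [-0.045  0.279 -0.091] yaw 12.34 gap 0.693 tilt [-0.0012 -0.0003]
```

```bash
python3 -m handwheel '[{"x":0,"y":0,"z":-0.1,"rx":0.0,"ry":0,"rz":0},{"x":0,"y":0,"z":-0.1,"rx":0,"ry":0,"rz":0},{"x":0,"y":0,"z":-0.1,"rx":0,"ry":0,"rz":0},{"x":0,"y":0,"z":-0.1,"rx":0,"ry":0,"rz":0},{"x":0,"y":0,"z":-0.1,"rx":0,"ry":0,"rz":0}]' >/dev/null;python3 s.py
```

```text
t 13.6833 p [ 0.46998 -0.1429   0.12441] F [-1.19 -0.83 -1.2 ] T [0.006 0.    0.05 ] yaw 12.45 gap 0.696 tilt [-0.0012  0.0001]
```

```bash
python3 -m handwheel '[{"x":0,"y":0,"z":-0.15,"rx":0.0,"ry":0,"rz":0},{"x":0,"y":0,"z":-0.15,"rx":0,"ry":0,"rz":0},{"x":0,"y":0,"z":-0.15,"rx":0,"ry":0,"rz":0},{"x":0,"y":0,"z":-0.15,"rx":0,"ry":0,"rz":0},{"x":0,"y":0,"z":-0.15,"rx":0,"ry":0,"rz":0}]' >/dev/null;python3 s.py
```

```text
t 14.1 p [ 0.47013 -0.1428   0.13148] F [-0.19 -0.09 -0.49] T [ 0.019 -0.032 -0.041] yaw 12.48 gap 0.692 tilt [-0.0004  0.0004]
```

Free of load at +8 mm. I'll continue up.

```bash
python3 -m handwheel '[{"x":0,"y":0,"z":-0.4,"rx":0.0,"ry":0,"rz":0},{"x":0,"y":0,"z":-0.6,"rx":0,"ry":0,"rz":0},{"x":0,"y":0,"z":-0.8,"rx":0,"ry":0,"rz":0},{"x":0,"y":0,"z":-1,"rx":0,"ry":0,"rz":0},{"x":0,"y":0,"z":-1,"rx":0,"ry":0,"rz":0}]' >/dev/null;python3 s.py; python3 -m handwheel '[{"x":0,"y":0,"z":-1,"rx":0.0,"ry":0,"rz":0},{"x":0,"y":0,"z":-1,"rx":0,"ry":0,"rz":0},{"x":0,"y":0,"z":-0.8,"rx":0,"ry":0,"rz":0},{"x":0,"y":0,"z":-0.4,"rx":0,"ry":0,"rz":0},{"x":0,"y":0,"z":0,"rx":0,"ry":0,"rz":0}]' >/dev/null;python3 s.py
python3 -c "
from h import *
save('side','s2');save('top','t2')"; python3 w.py .479 .137 .2
```

```text
t 14.5167 p [ 0.46911 -0.1423   0.1709 ] F [-0.06 -0.31 -0.6 ] T [ 0.041 -0.038  0.   ] yaw 12.48 gap 0.696 tilt [-0.0032 -0.0017]
t 14.9333 p [ 0.47143 -0.14323  0.21224] F [ 0.55  0.78 -0.94] T [ 0.005 -0.026 -0.046] yaw 12.49 gap 0.695 tilt [0.0043 0.0037]
tool cm [  6.83735504 -27.17097204   1.04089792] yaw 12.485816176572943 tilt [ 0.0033921  -0.00192928] [-23.1 -12.1 116.5  -0.   75.4 -35.6]
```

View pics/s2.png

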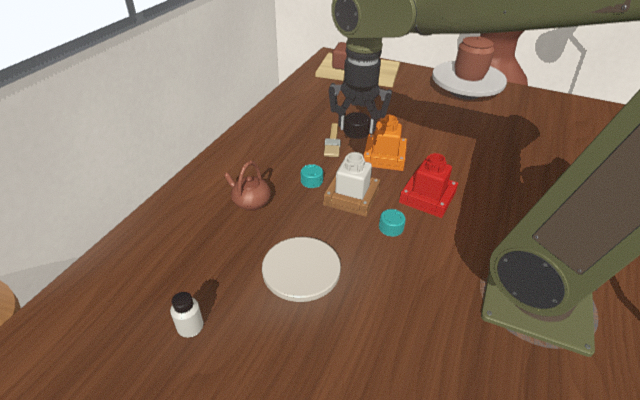

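The side view shows the cap held in the jaws at (357,125), with the white jar bare and in place at (353,178). Next I'll carry the cap to the bat.

```bash
python3 -m handwheel '[{"x":0.5,"y":-2,"z":0,"rx":0.003,"ry":-0.004,"rz":0},{"x":0.8,"y":-3.1,"z":0,"rx":0,"ry":0,"rz":0},{"x":0.8,"y":-3.1,"z":0,"rx":0,"ry":0,"rz":0},{"x":0.8,"y":-3.1,"z":0,"rx":0,"ry":0,"rz":0},{"x":0.8,"y":-3.1,"z":0,"rx":0,"ry":0,"rz":0}]' >/dev/null;python3 w.py .479 .137 .2
```

```text
tool cm [  3.13100807 -12.75722736   0.67907221] yaw 11.81153782350528 tilt [-0.00774737 -0.0003377 ] [-5.800e+00 -1.400e+01  1.184e+02 -1.000e-01  7.600e+01 -1.760e+01]
```

```bash
python3 -m handwheel '[{"x":0.7,"y":-2.8,"z":0,"rx":0.0,"ry":0.003,"rz":0},{"x":0.7,"y":-2.8,"z":0,"rx":0,"ry":0.003,"rz":0},{"x":0.6,"y":-2.2,"z":0.1,"rx":0,"ry":0,"rz":0},{"x":0.2,"y":-0.8,"z":0.1,"rx":0,"ry":0,"rz":0},{"x":0,"y":0,"z":0,"rx":0,"ry":0,"rz":0}]' >/dev/null;python3 w.py .479 .137 .2
```

```text
tool cm [ 1.11624398 -3.20172791 -0.00524335] yaw 12.186269178943345 tilt [-0.00992027  0.00183925] [  5.9 -12.  117.5   0.2  75.1  -6.4]
```

```bash
python3 -m handwheel '[{"x":0.6,"y":-1.6,"z":0.5,"rx":-0.002,"ry":0.005,"rz":0},{"x":0.4,"y":-1.0,"z":1,"rx":-0.002,"ry":0.004,"rz":0},{"x":0.1,"y":-0.3,"z":1.2,"rx":0,"ry":0,"rz":0},{"x":0,"y":0,"z":1,"rx":0,"ry":0,"rz":0},{"x":0,"y":0,"z":0,"rx":0,"ry":0,"rz":0}]' >/dev/null;python3 w.py .479 .137 .1; python3 s.py
```

```text
tool cm [ 0.16181283 -0.52212927  5.76427728] yaw 12.125454138472127 tilt [-0.00356892 -0.00393799] [  9.3  -8.4 118.6  -0.2  70.   -2.8]
t 16.2833 p [0.47872 0.13178 0.15767] F [ 0.4  -0.98  0.03] T [-0.046  0.07   0.02 ] yaw 12.13 gap 0.695 tilt [-0.0043  0.0031]
```

```bash
python3 -m handwheel '[{"x":0.1,"y":-0.3,"z":1,"rx":0.003,"ry":0.004,"rz":0},{"x":0.05,"y":-0.2,"z":1.4,"rx":0,"ry":0,"rz":0},{"x":0,"y":0,"z":1.4,"rx":0,"ry":0,"rz":0},{"x":0,"y":0,"z":1.2,"rx":0,"ry":0,"rz":0},{"x":0,"y":0,"z":1,"rx":0,"ry":0,"rz":0}]' >/dev/null;python3 w.py .479 .137 .045; python3 s.py
```

```text
tool cm [-0.08477898 -0.32719354  4.91842869] yaw 11.852474983728568 tilt [ 0.00281182 -0.00011815] [  9.4  -3.8 121.1  -0.   62.5  -2.4]
t 16.7 p [0.48036 0.13398 0.09419] F [-0.5  -0.04 -1.2 ] T [-0.015  0.012  0.019] yaw 11.85 gap 0.696 tilt [0.0027 0.0007]
```

```bash
python3 -m handwheel '[{"x":-0.08,"y":-0.3,"z":1,"rx":0,"ry":-0.002,"rz":0},{"x":0,"y":0,"z":1.1,"rx":0,"ry":0,"rz":0},{"x":0,"y":0,"z":0.9,"rx":0,"ry":0,"rz":0},{"x":0,"y":0,"z":0.4,"rx":0,"ry":0,"rz":0},{"x":0,"y":0,"z":0,"rx":0,"ry":0,"rz":0}]' >/dev/null; python3 w.py .479 .137 .033; python3 s.py; python3 -c "
from h import *
save('side','s3')"
```

```text
tool cm [ 0.23220262 -0.11468856  2.0643589 ] yaw 11.726924619895502 tilt [-0.00412774 -0.00144356] [  9.7  -0.5 122.4  -0.   58.3  -2. ]
t 17.1167 p [0.47704 0.13543 0.05365] F [ 0.03  0.03 -1.09] T [0.029 0.014 0.013] yaw 11.73 gap 0.693 tilt [-0.0043  0.0006]
```

View pics/s3.png

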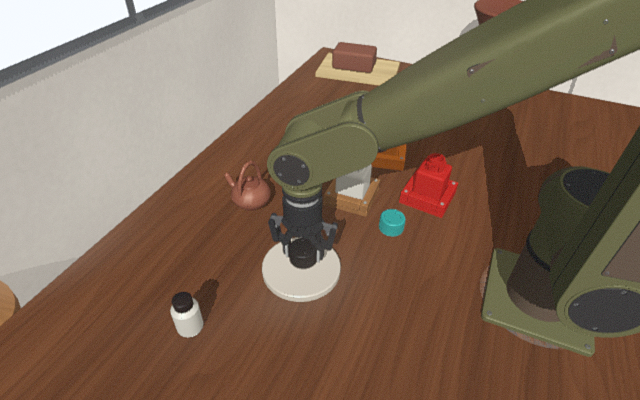

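Cap is hanging over the middle of the bat at (302,255). I'll lower it gently.

```bash
python3 -m handwheel '[{"x":0.1,"y":-0.1,"z":0.3,"rx":0,"ry":0.004,"rz":0},{"x":0,"y":0,"z":0.3,"rx":0,"ry":0,"rz":0},{"x":0,"y":0,"z":0.3,"rx":0,"ry":0,"rz":0},{"x":0,"y":0,"z":0.2,"rx":0,"ry":0,"rz":0},{"x":0,"y":0,"z":0.1,"rx":0,"ry":0,"rz":0}]' >/dev/null; python3 s.py; python3 -m handwheel '[{"x":0,"y":0,"z":0.1,"rx":0,"ry":0,"rz":0},{"x":0,"y":0,"z":0.1,"rx":0,"ry":0,"rz":0},{"x":0,"y":0,"z":0,"rx":0,"ry":0,"rz":0},{"x":0,"y":0,"z":0,"rx":0,"ry":0,"rz":0},{"x":0,"y":0,"z":0,"rx":0,"ry":0,"rz":0}]' >/dev/null; python3 s.py
```

```text
t 17.5833 p [0.48044 0.13732 0.04366] F [-0.34 -0.35 -1.32] T [ 0.013  0.006 -0.047] yaw 11.75 gap 0.696 tilt [0.0061 0.0008]
t 18.0 p [0.48077 0.13738 0.04173] F [ 0.25 -0.8   0.06] T [ 0.031 -0.007 -0.052] yaw 11.75 gap 0.695 tilt [0.0069 0.0008]
```

```bash
python3 -m handwheel '[{"x":0,"y":0,"z":0.2,"rx":0,"ry":-0.004,"rz":0},{"x":0,"y":0,"z":0.2,"rx":0,"ry":-0.003,"rz":0},{"x":0,"y":0,"z":0.2,"rx":0,"ry":0,"rz":0},{"x":0,"y":0,"z":0.1,"rx":0,"ry":0,"rz":0},{"x":0,"y":0,"z":0,"rx":0,"ry":0,"rz":0}]' >/dev/null; python3 s.py
```

```text
t 18.4167 p [0.481   0.13741 0.03426] F [ 0.12 -0.07 -0.57] T [ 0.004  0.027 -0.004] yaw 11.75 gap 0.695 tilt [-0.0004  0.0009]
```

```bash
python3 -m handwheel '[{"x":0,"y":0,"z":0.05,"rx":0,"ry":0,"rz":0},{"x":0,"y":0,"z":0.05,"rx":0,"ry":0,"rz":0},{"x":0,"y":0,"z":0.05,"rx":0,"ry":0,"rz":0},{"x":0,"y":0,"z":0.03,"rx":0,"ry":0,"rz":0},{"x":0,"y":0,"z":0,"rx":0,"ry":0,"rz":0}]' >/dev/null; python3 s.py
```

```text
t 18.8333 p [0.48096 0.13739 0.0322 ] F [-1.11  0.04 -1.6 ] T [-0.064  0.008 -0.026] yaw 11.75 gap 0.694 tilt [-0.0007  0.0008]
```

```bash
python3 -m handwheel '[{"x":0,"y":0,"z":0.03,"rx":0,"ry":0,"rz":0},{"x":0,"y":0,"z":0.03,"rx":0,"ry":0,"rz":0},{"x":0,"y":0,"z":0.03,"rx":0,"ry":0,"rz":0},{"x":0,"y":0,"z":0.03,"rx":0,"ry":0,"rz":0},{"x":0,"y":0,"z":0.03,"rx":0,"ry":0,"rz":0}]' >/dev/null; python3 s.py
```

```text
t 19.25 p [0.48104 0.13739 0.03216] F [-3.09 -0.76  4.03] T [-0.099  0.431  0.014] yaw 11.76 gap 0.693 tilt [-0.0015  0.001 ]
```

Touchdown at z 0.0322 with 4 N. I'll relax and open.

```bash
python3 -m handwheel '[{"x":0,"y":0,"z":0,"rx":0,"ry":0,"rz":0},{"x":0,"y":0,"z":0,"rx":0,"ry":0,"rz":0},{"x":0,"y":0,"z":0,"rx":0,"ry":0,"rz":0},{"x":0,"y":0,"z":0,"rx":0,"ry":0,"rz":0},{"x":0,"y":0,"z":0,"rx":0,"ry":0,"rz":0}]' 80 >/dev/null; python3 s.py;  python3 -m handwheel '[{"x":0,"y":0,"z":0,"rx":0,"ry":0,"rz":0},{"x":0,"y":0,"z":0,"rx":0,"ry":0,"rz":0},{"x":0,"y":0,"z":0,"rx":0,"ry":0,"rz":0},{"x":0,"y":0,"z":-0.1,"rx":0,"ry":0,"rz":0},{"x":0,"y":0,"z":-0.2,"rx":0,"ry":0,"rz":0}]' 100 >/dev/null; python3 s.py
```

```text
t 19.6667 p [0.48167 0.1375  0.03159] F [-0.27  0.23  0.85] T [0.004 0.01  0.003] yaw 11.75 gap 0.804 tilt [0.0009 0.0009]
t 20.0833 p [0.48124 0.13744 0.03398] F [-0.07  0.3   0.18] T [-0.018  0.02   0.028] yaw 11.75 gap 1.004 tilt [-0.0002  0.0008]
```

```bash
python3 -m handwheel '[{"x":0,"y":0,"z":-0.5,"rx":0,"ry":0,"rz":0},{"x":0,"y":0,"z":-0.7,"rx":0,"ry":0,"rz":0},{"x":0,"y":0,"z":-0.9,"rx":0,"ry":0,"rz":0},{"x":0,"y":0,"z":-1,"rx":0,"ry":0,"rz":0},{"x":0,"y":0,"z":-1,"rx":0,"ry":0,"rz":0}]' >/dev/null; python3 s.py;  python3 -m handwheel '[{"x":0,"y":0,"z":-1.5,"rx":0,"ry":0,"rz":0},{"x":0,"y":0,"z":-2,"rx":0,"ry":0,"rz":0},{"x":0,"y":0,"z":-2,"rx":0,"ry":0,"rz":0},{"x":0,"y":0,"z":-2,"rx":0,"ry":0,"rz":0},{"x":0,"y":0,"z":-1,"rx":0,"ry":0,"rz":0}]' >/dev/null;python3 -m handwheel '[{"x":0,"y":0,"z":-1.5,"rx":0,"ry":0,"rz":0},{"x":0,"y":0,"z":-1,"rx":0,"ry":0,"rz":0},{"x":0,"y":0,"z":0,"rx":0,"ry":0,"rz":0},{"x":0,"y":0,"z":0,"rx":0,"ry":0,"rz":0},{"x":0,"y":0,"z":0,"rx":0,"ry":0,"rz":0}]' >/dev/null; python3 s.py; python3 -c "
from h import *
save('side','s4');save('wrist','w4');save('top','t4')"
```

```text
t 20.5 p [0.48012 0.13728 0.07734] F [0.04 0.44 0.34] T [ 0.017 -0.041  0.023] yaw 11.75 gap 0.997 tilt [-0.0033  0.0008]
t 21.3333 p [0.48201 0.13776 0.20356] F [-0.72 -0.58 -0.65] T [ 0.037 -0.028  0.01 ] yaw 11.75 gap 1.002 tilt [0.0098 0.0012]
```

View pics/s4.png

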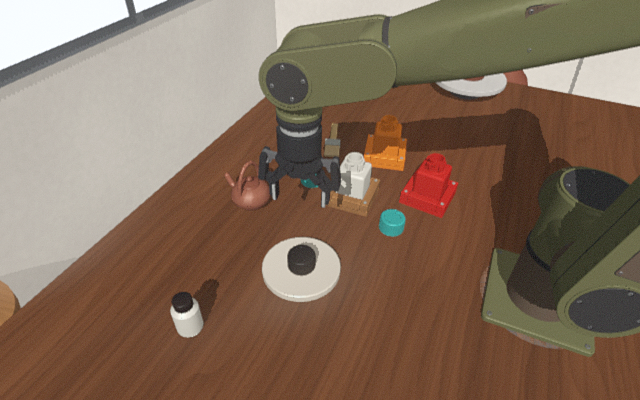

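View pics/w4.png

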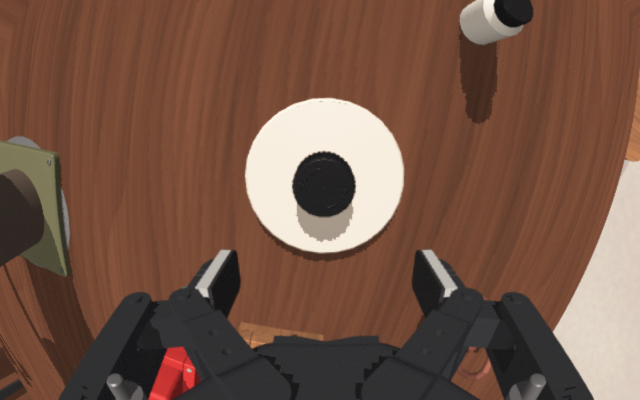

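The cap stands upright, open side down, in the middle of the bat at wrist (324,184) and side (301,260). The jar at (354,178) is bare and in place, and nothing else has moved. I'll let the arm settle and hand in.

```bash
python3 -m handwheel '[{"x":0,"y":0,"z":0,"rx":0,"ry":0,"rz":0},{"x":0,"y":0,"z":0,"rx":0,"ry":0,"rz":0},{"x":0,"y":0,"z":0,"rx":0,"ry":0,"rz":0},{"x":0,"y":0,"z":0,"rx":0,"ry":0,"rz":0},{"x":0,"y":0,"z":0,"rx":0,"ry":0,"rz":0}]' >/dev/null; python3 s.py; python3 -c "
from h import *
print(job_done())"
```

```text
t 21.9 p [0.47997 0.13737 0.19897] F [-0.35 -0.15 -0.12] T [-0.02  -0.     0.007] yaw 11.75 gap 0.999 tilt [0.0015 0.0009]
the job is handed in; nothing more can be done
None
```

The cap is off the white jar and standing open side down near the middle of the bat. I handed the job in at about 22 s of the 59 s allowed.

- **Catching the lugs:** I gripped the skirt and pressed with about 9–12 N while turning anticlockwise. It sank about 2–3 mm at first, then 5.5 mm, and the lugs caught.
- **Turning to the stop:** I turned on at about 7–9 N against 0.1–0.18 N m, roughly 34° in all, until it met the stop.
- **Lifting and placing:** I eased the torque, and the cap lifted off with only about its own weight on the wrist. It touched down on the bat at about 4 N.

**Last checks:** the final pictures show the cap upright on the bat, and the jar bare in its block. By eye, nothing else had moved; I did not measure the other objects. The gripper is open, about 17 cm above the bat and touching nothing.

**Not as clean as planned:**
- **Torque at the stop:** readings there peaked at about 0.3 N m, above the 0.2 N m that shows the stop. A light nudge to confirm it still moved the cap 0.75° as the torque rose, so I judged the stop from the torque and spring-back.
- **Sideways force:** there were about 4–6 N of sideways force on the cap while pressing, which I only partly cancelled.

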